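# Clear the soldering tile off the polishing drum and lock its lid

### The job

Someone has parked the clay soldering tile over the lid of the polishing drum. First lift the tile off and stand it, upright and gently, in the middle of the grey heat board and lined up with the board; then lock the drum's lid: push it down against its spring, turn it clockwise until its lugs are fully home under the claws, and let go so that it rises into its notches. Leave the bowl, the bottle and the caliper where they are, and do not drop or tip the tile.

Things in the scene. Friction and masses are not known exactly. Their poses are not given: they have to be found in the camera images.
- tile: Clay soldering tile like a low bridge (upside-down U), loose, about 300 g. 56 mm wide (its x), 156 mm long (its y), 70 mm high: a top plate 12 mm thick on two legs 12 mm thick, 58 mm tall, full width, one at each end. Origin: centre of the footprint at the feet; z up. At the start it stands on the drum's deck, its plate about 8 mm above the lid's grip bar. Grip from above across the 56 mm width.
- board: Grey heat board fixed flat on the bench, 130 mm (its x) by 220 mm (its y), top face 8 mm above its origin (centre of its underside; z up). The tile belongs in its middle, length along the board's length, either way round.
- drum: Grey box housing of the polishing drum, fixed, 160 mm (its x) by 210 mm (its y), deck 70 mm above its origin (centre of its underside, on the lid's axis; z up). On the deck: a round steel collar, 120 mm diameter, 8 mm high, with two facing claws up to 20 mm above the deck, reaching in to 46 mm from the axis; each runs from 22 to 92 degrees clockwise (from above) of the drum's +x or -x.
- lid_grip (a point): Middle of the top of the lid's grip bar, on the lid's vertical axis; turns with the lid. Bar 46 mm long (point's x), 14 mm thick (point's y), 30 mm tall; its top is 50 mm above the deck while the lid is up. Under it a flat aluminium disc, 86 mm diameter, with two lugs 12 mm wide out to 53 mm from the axis along the point's +x and -x. The lid presses and turns but cannot come off.
- lid_press (a joint): How far the lid is pressed down, m. 0 = up (spring about 3 N), 0.011 = bottomed (about 9 N). It turns under the claws only when pressed 0.007 or more; let go in the notches at the end of the turn it rises to about 0.004 and is held there.
- lid_turn (a joint): Turn of the lid, rad, growing clockwise seen from above; 0 = lugs along the drum's x. Starts unlocked, -0.15 to 0.15. Not pressed, the lugs meet the claws' ends at about 0.24. They are in the notches from 1.23; 1.33 is the notch's middle, 1.45 the hard stop. Turning takes up to about 0.2 N m.
- bowl: Black bowl, 110 mm across and 45 mm high, bystander. Origin: centre of its underside.
- glue: Small grey bottle, 36 mm diameter, 85 mm high, bystander. Origin: centre of its underside.
- caliper: Steel caliper lying flat, 150 mm long (its x), bystander. Origin: middle of its beam's underside.

How it is judged:
By the outcome, as a careful person would: the job done as asked, in the order asked, and still so for the second after the job is handed in, with the robot touching nothing.
It also fails if it takes over 56 s, if anything falls off the work surface, if the arm or the gripper's body presses on something with over 40 N, if the wrist force passes 120 N, or if a joint passes its speed limit or range.

### The arm

A 6-joint arm with a two-finger parallel gripper is mounted at the origin on the work surface. World frame = base frame: x ahead of the robot, y to its left, z up, the work surface at z = 0. Lengths are in m, angles in rad, forces in N, time in s.
With the tool pointing down it reaches from about 0.375 to 0.9 m from the base axis. Payload 3.1 kg.
Tool frame: the origin (TCP) lies on the centre line of the jaws, within the pads' length; the fingertips stand 22 mm ahead of it and the grasp point (between the pads) lies 3 mm ahead of it; z points along the fingers, y is the line along which they close (so a half turn about z gives the same grasp; the last joint's range is limited). The gripper opens to 85 mm and grips with 20 to 120 N. Pads are 22 mm wide; open, the fingers measure 114 mm over their backs; the gripper's body (76 mm by 85 mm) begins 54 mm behind the grasp point. The pads swing forward as they close: fully open they stand 13 mm farther back than shut.
Start: joints at [-1.423, 0.527, 1.433, -0, 1.181, -0.178], TCP at [0.201, -0.592, 0.253] pointing down, gripper open.
Joint ranges: [-3.08, 3.08], [-0.75, 2.2], [0.22, 2.44], [-1.43, 4.57], [0, 2.65], [-2.85, 2.85]. Speed limits (rad/s): [2.79, 2.79, 3.14, 3.14, 3.14, 3.14].

### API

Orientations are given as a unit quaternion [x, y, z, w].
In Python, from station import manip, cam gives the robot as it stands (manip), with the cameras (cam).
- The arm moves only by the tool send_path, called after "Call:" as name(argument=value, ...) on one line, values as JSON. Schema: {"type":"object","properties":{"increments":{"type":"object","properties":{"x":{"type":"array","items":{"type":"number"},"minItems":1,"maxItems":20},"y":{"type":"array","items":{"type":"number"},"minItems":1,"maxItems":20},"z":{"type":"array","items":{"type":"number"},"minItems":1,"maxItems":20},"yaw":{"type":"array","items":{"type":"number"},"minItems":1,"maxItems":20},"finger_gap":{"type":"array","items":{"type":"number"},"minItems":1,"maxItems":20}},"additionalProperties":false,"required":["x","y","z","yaw","finger_gap"]},"grip_force":{"type":"number"},"only":{"type":"string"},"quiet":{"type":"boolean"},"lines":{"type":"string"}},"required":["increments"],"additionalProperties":false}. increments is an object with one list for each field, all of the same length, 1 to 20, a row being the entries at one place: x, y, z (the shift in a scale on which 1.0 is 0.8 m), yaw (a turn about the tool's z in shares of 2 pi rad (1.0 is 2 pi rad)), finger_gap (the opening from 0.0 (shut) to 1.0 (fully open)); each row is the pose to reach, as a shift and turn from the pose commanded when the call began, along the tool's axes at that moment; what a row does not reach only later rows make up. A row lasts 1/10 s, in which the tool goes at most 0.05 m and 0.15 rad, less where a joint would pass 70% of its speed; a pose out of reach is approached as far as the arm can. The fingers move at their own pace and stop on an object; grip_force is the grip in N (left out, the last holds). Time passes only in rows, so rows that do not move let the fingers close. The tool returns the time, the measured TCP pose, the force, the opening and the grip force at its end. only (a regular expression) keeps the lines of the reply that match it, lines (a string "A,B") keeps lines A to B, and quiet returns only ok. Input that does not fit is refused with a message, and nothing moves.
- manip.sense(): the state, without advancing time (a new reading comes with each control period).
- cam.snapshot(name): name is "scene" or "side" or "wrist"; returns a dict with "pixels" (480x640x3 uint8, red, green, blue), "range_z" (480x640 float32, m along the optical axis (not along the pixel's ray), 0 where there is no reading), "fov_y" (degrees; the focal length in pixels is half the picture's height over the tangent of half this angle, whatever the lens; pixels are square), "cx", "cy" (the principal point, pixels), "k1" (the pictures are not rectified: a ray, as slopes to the right and down, at radius r is drawn at 1 + k1 r^2 times it, then the intrinsics apply), "R" (3x3) and "t" (3): a world point X has camera coordinates R X + t; the wrist camera has in their place "hand_eye" (4x4, takes a point from camera to tool coordinates, whose origin is the TCP and whose axes are the flange's). Camera axes: x right, y down, z forward; pixel columns grow to the right and rows downward; lengths in m; the calibration is good to about 2 mm. A picture is of the moment at which its call begins: read the wrist's pose just before it.
- manip.sign_off(): hands the job in; it is judged then, once.
The state is a dict: "t": time; "q": joint angles; "qd": joint speeds; "tau": joint torques, N m; "tcp_pos": TCP position; "tool_rot": TCP orientation; "force": force on the tool from outside, world axes, zero at the start; "ft_torque": the same for the moment, N m; "finger_gap": opening from 0.0 (shut) to 1.0 (fully open); "gripper_force": force on a finger pad.
Only numpy, scipy, OpenCV 4.12 (cv2) and the standard library are available. Lean on these libraries where they do the work, as an engineer would, in place of code of your own. Each camera call takes 0.05 s, during which the arm holds its last target. There are 200 camera calls.

## Working session

There is one attempt and no reset: what is moved stays moved. The work goes in short steps, Python scripts to look and compute and a tool call to move; the robot and the scene stay as the last step left them, time stands still between calls to the robot, and variables do not carry over. Pictures are saved under pics/ and viewed, at most 10 in all, crops included, and the job is handed in when it is done.

```bash
ls; mkdir -p pics; cat > h.py <<'E'
import numpy as np, cv2
from station import manip, cam
from scipy.spatial.transform import Rotation as Ro
def snap(n):
    s=manip.sense(); d=cam.snapshot(n)
    if n=="wrist":
        H=np.array(d["hand_eye"]); Rt=Ro.from_quat(s["tool_rot"]).as_matrix()
        A=Rt@H[:3,:3]; o=Rt@H[:3,3]+np.array(s["tcp_pos"])
    else:
        A=np.array(d["R"]).T; o=-A@np.array(d["t"])
    d["A"],d["o"]=A,o
    f=240/np.tan(np.radians(d["fov_y"])/2)
    K=np.array([[f,0,d["cx"]],[0,f,d["cy"]],[0,0,1.]]); d["K"]=K
    d["D"]=np.array([d["k1"],0,0,0,0.])
    return d
def rays(d,uv):
    p=cv2.undistortPoints(np.array(uv,float).reshape(-1,1,2),d["K"],d["D"]).reshape(-1,2)
    return np.c_[p,np.ones(len(p))]@d["A"].T
def cloud(d):
    v,u=np.mgrid[:480,:640]
    r=rays(d,np.c_[u.ravel(),v.ravel()]).reshape(480,640,3)
    P=r*d["range_z"][...,None]+d["o"]; P[d["range_z"]<=0]=np.nan
    return P
def onz(d,uv,z):
    r=rays(d,uv); return d["o"]+r*((z-d["o"][2])/r[:,2])[:,None]
def proj(d,X):
    c=(np.array(X)-d["o"])@d["A"]
    return cv2.projectPoints(c,np.zeros(3),np.zeros(3),d["K"],d["D"])[0].reshape(-1,2)
def save(d,n): cv2.imwrite("pics/"+n+".png",cv2.cvtColor(d["pixels"],cv2.COLOR_RGB2BGR))
E
python3 - <<'E'
from h import *
for n in("scene","side","wrist"):
    d=snap(n); save(d,n+"0"); np.savez("pics/"+n+"0.npz",pixels=d["pixels"],P=cloud(d))
    print(n,d["o"].round(3),d["A"][:,2].round(3),d["fov_y"],d["k1"])
s=manip.sense();print(s)
E
```

```text
pics
station.py
scene [ 1.242 -0.198  0.796] [-0.67   0.059 -0.74 ] 52.77328876013949 -0.0017504826416361544
side [ 0.338 -0.825  0.643] [ 0.347  0.721 -0.6  ] 52.092216008517816 -0.0029005920932457696
wrist [ 0.273 -0.567  0.373] [-0.283 -0.094 -0.954] 61.347757084748764 -0.041773685762937114
{'t': 0.15, 'q': array([-1.42248641e+00,  5.28269175e-01,  1.43361446e+00, -1.14450838e-05,
        1.18144997e+00, -1.78499184e-01]), 'qd': array([ 2.78386253e-03, -2.16562823e-03, -3.47711026e-03, -6.04281255e-05,
       -4.94131323e-04,  1.40159685e-03]), 'tau': array([ 2.87482608e-04, -4.42745626e+01, -1.78276134e+01, -3.01574273e-04,
        5.59380322e-03, -9.22837017e-06]), 'tcp_pos': array([ 0.20058534, -0.59137952,  0.25254618]), 'tool_rot': array([ 9.86678428e-01,  1.62680429e-01,  7.84726098e-06, -8.70456755e-04]), 'force': array([ 0.51843581, -0.23970648,  0.21110615]), 'ft_torque': array([-0.01791815,  0.01578903,  0.05215752]), 'gripper_force': 0.0, 'finger_gap': 0.998970733710195}
```

View pics/scene0.png

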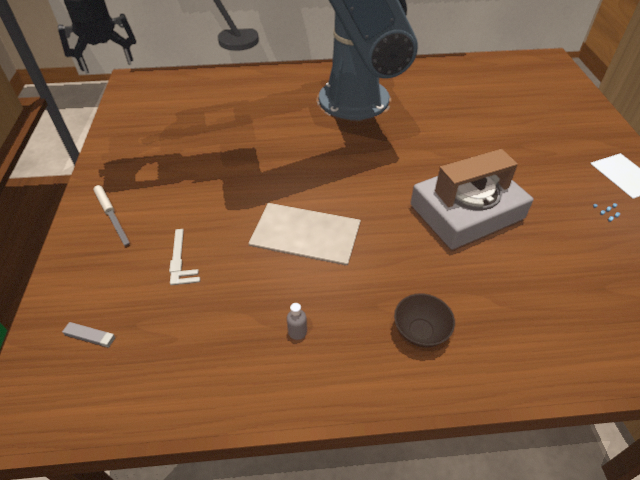

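View pics/side0.png

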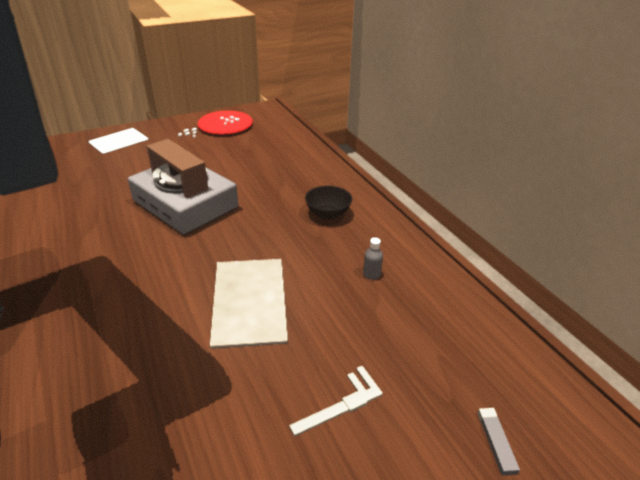

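The scene view shows the brown tile at about (477,177) over the drum (470,205), the board at (305,232), the bottle at (297,322), the bowl at (424,322) and the caliper at (180,258). In the side view the tile is at (178,168) and the board at (250,300). Next I measure them from the depth clouds.

```bash
python3 - <<'E'
import numpy as np,cv2
def rect(X,name):
    (c,s,a)=cv2.minAreaRect((X[:,:2]*1000).astype(np.float32)); print(name,len(X),"c",np.round(c,1),"size",np.round(s,1),"ang",round(a,2),"z med",np.round(np.median(X[:,2])*1000,1))
C={n:np.load(f"pics/{n}0.npz") for n in("scene","side")}
W={"scene":{"board":(225,190,380,275),"drum":(400,140,545,255)},"side":{"board":(195,245,305,355),"drum":(115,130,250,240)}}
for n,z in C.items():
    P,I=z["P"],z["pixels"].astype(int)
    for k,(a,b,c,d) in W[n].items():
        X=P[b:d,a:c].reshape(-1,3); col=I[b:d,a:c].reshape(-1,3)
        if k=="board":
            m=(abs(X[:,2]-.008)<.008)&(col[:,2]>110); rect(X[m],n+" board")
        else:
            for lo,hi,l in((.132,.15,"tile top"),(.064,.076,"deck")):
                m=(X[:,2]>lo)&(X[:,2]<hi)&np.isfinite(X[:,2]); rect(X[m],n+" "+l)
            m=(X[:,2]>.02)&(X[:,2]<.16); print(np.histogram(X[m,2],bins=np.arange(.02,.161,.01))[0])
            m=(X[:,2]>.084)&(X[:,2]<.13)&(col[:,0]-col[:,2]>40); rect(X[m],"brown sides")
    if n=="scene":
        for k,(a,b,c,d) in {"bowl":(390,290,460,352),"glue":(283,300,312,342)}.items():
            X=P[b:d,a:c].reshape(-1,3); X=X[X[:,2]>.015]; rect(X,k)
E
```

```text
scene board 4451 c [ 519.5 -176. ] size [221.7 139.3] ang 70.16 z med 7.7
scene tile top 1478 c [489.1 192. ] size [ 59.4 157.8] ang 16.86 z med 139.4
scene deck 2391 c [494.7 193.5] size [163.3 210.5] ang 22.49 z med 69.5
[ 359  368  369  385 1668 1071  620  465  164  146  147 1039  494    0]
brown sides 39 c [513.6 192.1] size [167.6  53.6] ang 87.87 z med 125.1
bowl 1611 c [787.4  21.5] size [108.3 108.6] ang 53.69 z med 32.6
glue 521 c [ 773.  -208.1] size [35.5 29. ] ang 88.27 z med 54.7
side board 5941 c [ 525.7 -172.9] size [231.6 131.7] ang 70.05 z med 8.1
side tile top 1001 c [491.1 193.9] size [ 60.2 164.5] ang 17.39 z med 140.2
side deck 1835 c [494.5 194.8] size [161.4 214.8] ang 22.06 z med 70.2
[ 392  389  387  401  988 1116  333  366  171  143  135  477  563    0]
brown sides 20 c [488.5 193.2] size [  6.5 166.2] ang 36.49 z med 109.9
```

Units first: shifts go in shares of 0.8 m and turns go in shares of 2 pi rad. So 0.41 m / 0.8 = 0.5125, -0.274 m / 0.8 = -0.3425, -1.24 rad / 6.2832 = -0.1974.

Call:
send_path(increments={"x": [0.05,0.1,0.15,0.2,0.25,0.3,0.35,0.4,0.45,0.4875,0.5125,0.5125,0.5125],"y": [-0.0338,-0.0675,-0.1013,-0.135,-0.1688,-0.2025,-0.2363,-0.27,-0.3038,-0.325,-0.3425,-0.3425,-0.3425],"z": [-0.0125,-0.025,-0.0375,-0.05,-0.0625,-0.0625,-0.0625,-0.0625,-0.0625,-0.0625,-0.0625,-0.0625,-0.0625],"yaw": [-0.0191,-0.0382,-0.0573,-0.0764,-0.0955,-0.1146,-0.1337,-0.1528,-0.1719,-0.191,-0.1974,-0.1974,-0.1974],"finger_gap": [1,1,1,1,1,1,1,1,1,1,1,1,1]})

```text
t: 1.45
tcp_pos: [0.5008, -0.2005, 0.303]
tool_rot: [0.708, 0.706, -0.0, -0.0]
force: [0.3, -0.7, -0.1]
finger_gap: 1.002
gripper_force: 0.0
```

```bash
python3 - <<'E'
from h import *
d=snap("wrist"); save(d,"w1"); P=cloud(d); np.savez("pics/w1.npz",pixels=d["pixels"],P=P)
s=manip.sense(); print(s["tcp_pos"],Ro.from_quat(s["tool_rot"]).as_matrix()[:2,0],d["o"],s["q"])
print(proj(d,[[.52,-.176,.008]]))
E
```

```text
[ 0.50052935 -0.20111129  0.30306195] [0.00442819 0.99999018] [ 0.50164629 -0.12467861  0.42369579] [-5.88984973e-01  3.54423220e-01  1.58596808e+00 -6.72556949e-04
  1.20187265e+00 -5.84313958e-01]
[[334.59481631 173.24817334]]
```

View pics/w1.png

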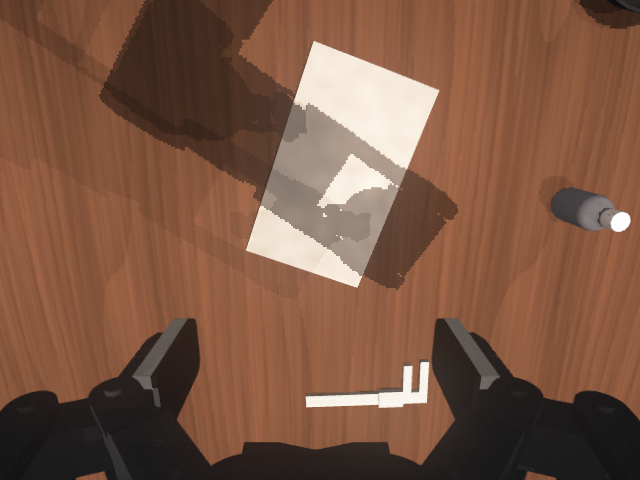

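The wrist picture shows the board with corners at (314,41), (439,91), (358,287) and (247,250). The caliper is at (365,395), the bottle at (590,210), and the bowl at the top right edge. I refine the corners and put them on a plane whose height I measure.

```bash
cat >> h.py <<'E'
def rect(X,name):
    (c,s,a)=cv2.minAreaRect((X[:,:2]*1000).astype(np.float32)); print(name,len(X),"c",np.round(c,1),"size",np.round(s,1),"ang",round(a,2))
def corners(d,uv,z,name):
    g=cv2.cvtColor(d["pixels"],cv2.COLOR_RGB2GRAY)
    uv=cv2.cornerSubPix(g,np.array(uv,np.float32).reshape(-1,1,2),(6,6),(-1,-1),(3,50,.01)).reshape(-1,2)
    X=onz(d,uv,z); e=np.roll(X,-1,0)-X
    print(name,"c",(X.mean(0)*1000).round(1),"len",(np.linalg.norm(e,axis=1)*1000).round(1),"ang",np.degrees(np.arctan2(e[:,1],e[:,0])).round(2)); return X
E
python3 - <<'E'
from h import *
d=snap("wrist"); P=cloud(d)
m=np.zeros((480,640),np.uint8); cv2.fillConvexPoly(m,np.array([(314,50),(430,95),(355,278),(255,245)]),1)
z=np.nanmedian(P[m>0][:,2]); print("board z",z, "table", np.nanmedian(P[100:300,470:540,2]))
corners(d,[(314,41),(439,91),(358,287),(247,250)],z,"board wrist")
d=snap("side"); corners(d,[(218,262),(284,260),(287,341),(211,345)],.008,"board side")
E
```

```text
board z 0.00803831415395323 table -0.00020459909623360417
board wrist c [ 522.4 -176.8    8. ] len [129.2 218.8 129.  219.2] ang [ -20.   -109.92  160.17   70.13]
board side c [ 524.1 -176.5    8. ] len [130.4 217.  131.2 221.3] ang [ -20.32 -109.35  161.57   70.45]
```

To row units: 0.35 m / 0.8 = 0.4375, 0.05 m / 0.8 = 0.0625, -0.05 rad / 6.2832 = -0.008.

Call:
send_path(increments={"x": [0.0625,0.125,0.1875,0.25,0.3125,0.375,0.4125,0.4375,0.4375,0.4375],"y": [0,0,0,0,-0.0063,-0.0125,-0.0125,-0.0125,-0.0125,-0.0125],"z": [0,0,0,0,0,0,0,0,0,0],"yaw": [-0.008,-0.0159,-0.0239,-0.0318,-0.0398,-0.0477,-0.0477,-0.0477,-0.0477,-0.0477],"finger_gap": [1,1,1,1,1,1,1,1,1,1]})

```text
t: 2.6
tcp_pos: [0.4925, 0.1483, 0.3033]
tool_rot: [0.595, 0.803, -0.0, 0.0]
force: [-1.0, -0.9, 0.1]
finger_gap: 0.997
gripper_force: 0.0
```

```bash
python3 - <<'E'
from h import *
d=snap("wrist"); save(d,"w2"); P=cloud(d); np.savez("pics/w2.npz",pixels=d["pixels"],P=P)
s=manip.sense(); print(s["tcp_pos"],Ro.from_quat(s["tool_rot"]).as_matrix()[:2,0],s["q"])
X=P.reshape(-1,3); m=(X[:,2]>.132)&(X[:,2]<.15)&(abs(X[:,1]-.2)<.15)&(abs(X[:,0]-.5)<.15)
rect(X[m],"top"); print(np.median(X[m],0))
m=(X[:,2]>.065)&(X[:,2]<.074);rect(X[m],"deck")
E
```

```text
[0.49254752 0.14791545 0.3032551 ] [-0.29030007  0.95693548] [ 7.45563549e-02  3.17653140e-01  1.64432283e+00 -7.24498634e-04
  1.17985231e+00 -2.19707831e-01]
top 18244 c [489.8 193.4] size [ 56.4 156.2] ang 17.39
[0.4878523  0.20188559 0.14007829]
deck 22452 c [493.8 195.4] size [159.6 209.5] ang 22.0
```

View pics/w2.png

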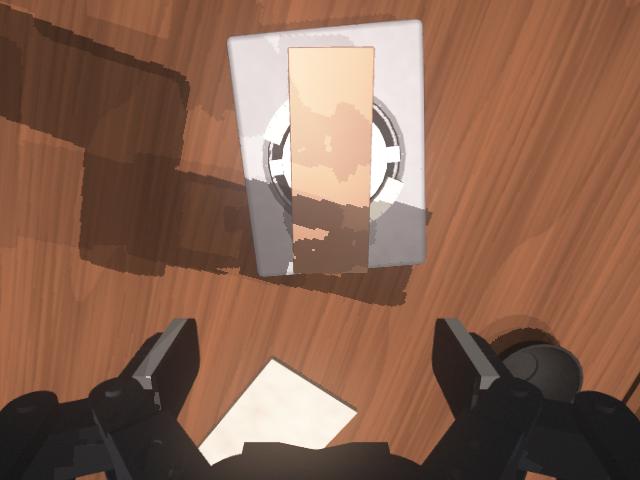

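The wrist picture shows the tile top at columns 288–374 and rows 47–272, on the drum deck (rows 20–275). The lid's lugs are at (278,165) and (392,155). The tile measures 56.4 x 156.2 mm with its centre at (489.8, 193.4), z 0.140 and angle 17.4°. The scene and side views agree within about 2 mm.

To row units: 0.168 m / 0.8 = 0.21, 0.14 m / 0.8 = 0.175, -0.01 rad / 6.2832 = -0.0016.

Call:
send_path(increments={"x": [0.0275,0.055,0.055,0.055,0.055,0.055,0.055,0.055,0.055,0.055],"y": [0.0063,0.0131,0.0131,0.0131,0.0131,0.0131,0.0131,0.0131,0.0131,0.0131],"z": [0.025,0.0625,0.1125,0.15,0.175,0.1938,0.2063,0.21,0.21,0.21],"yaw": [-0.0016,-0.0016,-0.0016,-0.0016,-0.0016,-0.0016,-0.0016,-0.0016,-0.0016,-0.0016],"finger_gap": [1,1,1,1,1,1,1,1,1,1]}, grip_force=50)

```text
t: 3.65
tcp_pos: [0.4903, 0.1942, 0.1361]
tool_rot: [0.591, 0.806, 0.001, 0.001]
force: [0.2, 0.5, 1.2]
finger_gap: 1.006
gripper_force: 0.0
```

Call:
send_path(increments={"x": [0,0,0,0,0,0,0,0],"y": [0,0,0,0,0,0,0,0],"z": [0,0,0,0,0,0,0,0],"yaw": [0,0,0,0,0,0,0,0],"finger_gap": [0.8,0.7,0.66,0.62,0.55,0.5,0.5,0.5]}, grip_force=50)

```text
t: 4.45
tcp_pos: [0.4895, 0.1945, 0.136]
tool_rot: [0.591, 0.807, 0.0, 0.0]
force: [-2.2, -1.8, 5.6]
finger_gap: 0.643
gripper_force: 53.5
```

To row units: -0.12 m / 0.8 = -0.15, -0.11 m / 0.8 = -0.1375.

Call:
send_path(increments={"x": [0,0,0,0,0,0,0,0,0,0,0],"y": [0,0,0,0,0,0,0,0,0,0,0],"z": [-0.0025,-0.0075,-0.0175,-0.0325,-0.055,-0.0825,-0.1125,-0.1375,-0.15,-0.15,-0.15],"yaw": [0,0,0,0,0,0,0,0,0,0,0],"finger_gap": [0.5,0.5,0.5,0.5,0.5,0.5,0.5,0.5,0.5,0.5,0.5]})

```text
t: 5.55
tcp_pos: [0.489, 0.1943, 0.255]
tool_rot: [0.591, 0.807, -0.0, -0.0]
force: [-0.1, -1.1, -3.6]
finger_gap: 0.644
gripper_force: 53.8
```

```bash
python3 - <<'E'
from h import *
d=snap("wrist"); save(d,"w3"); P=cloud(d)
s=manip.sense(); print(s["tcp_pos"],Ro.from_quat(s["tool_rot"]).as_matrix()[:2,0],s["force"],s["finger_gap"])
p=s["tcp_pos"]; X=P.reshape(-1,3); m=(abs(X[:,2]-p[2]-.004)<.008)&(np.hypot(X[:,0]-p[0],X[:,1]-p[1])<.1)
I=d["pixels"].reshape(-1,3).astype(int); m&=(I[:,0]-I[:,2]>35); rect(X[m],"tile in hand"); print(np.median(X[m,2]))
x=X[m]; print("plane", np.linalg.lstsq(np.c_[x[:,:2]-x[:,:2].mean(0),np.ones(len(x))],x[:,2],rcond=None)[0])
E
```

```text
[0.48875519 0.1942345  0.25441726] [-0.3012177   0.95355535] [ 0.59290076  0.51365359 -4.22930837] 0.6429699053124753
tile in hand 57868 c [483.3 212. ] size [ 82.4 118.1] ang 19.43
0.2589948212513295
plane [-0.00334526 -0.00077762  0.25899298]
```

View pics/w3.png

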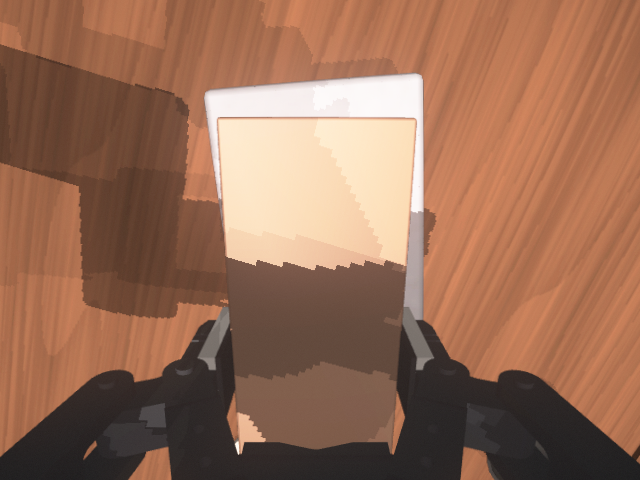

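The tile is held level (plane slope about 0.003). Its far edge runs from (218,118) to (416,119), with the deck below it. I take the tile's pose in the hand from that edge.

```bash
python3 - <<'E'
from h import *
d=snap("wrist"); s=manip.sense(); R=Ro.from_quat(s["tool_rot"]).as_matrix()
g=cv2.cvtColor(d["pixels"],cv2.COLOR_RGB2GRAY)
uv=cv2.cornerSubPix(g,np.array([(218,118),(416,119)],np.float32).reshape(-1,1,2),(4,4),(-1,-1),(3,50,.01)).reshape(-1,2); print(uv)
X=onz(d,uv,.259); e=X[1]-X[0]; a=np.arctan2(e[1],e[0]); print("width",np.linalg.norm(e),"ang",np.degrees(a))
n=np.array([-np.sin(a),np.cos(a)]); c=X.mean(0)[:2]-.078*n; p=s["tcp_pos"]
yaw=np.arctan2(R[1,0],R[0,0]); off=R.T@np.r_[c-p[:2],0]; print("centre",c,"off in tool",off,"yaw",np.degrees(yaw))
# target
b=np.array([.5226,-.1767]); ab=np.radians(70.1-90); turn=-(ab-a)
yaw2=yaw+(ab-a); Rz=Ro.from_euler("z",ab-a).as_matrix()
t=b-(Rz@R@off)[:2]; dl=R.T@np.r_[t-p[:2],0]
print("tcp target",t,"delta tool",dl,"turn",turn)
E
```

```text
[[217.10263  117.485725]
 [415.70572  118.470116]]
width 0.05466583823080945 ang 17.24409699609126
centre [0.48927153 0.19291228] off in tool [-1.42892647e-03  1.47738354e-04 -9.62295452e-07] yaw 107.52966779898364
tcp target [ 0.52294051 -0.1753044 ] delta tool [-3.62687091e-01 -7.86536322e-02  7.58354884e-05] turn 0.6482867902619278
```

To row units: -0.3627 m / 0.8 = -0.4534, -0.0787 m / 0.8 = -0.0984, 0.648 rad / 6.2832 = 0.1031.

Call:
send_path(increments={"x": [-0.0125,-0.0375,-0.075,-0.125,-0.175,-0.225,-0.275,-0.325,-0.375,-0.4125,-0.4375,-0.45,-0.4534,-0.4534,-0.4534,-0.4534,-0.4534,-0.4534,-0.4534,-0.4534],"y": [-0.0025,-0.0081,-0.0163,-0.0275,-0.0375,-0.0488,-0.06,-0.0713,-0.0813,-0.09,-0.095,-0.0975,-0.0984,-0.0984,-0.0984,-0.0984,-0.0984,-0.0984,-0.0984,-0.0984],"z": [0,0,0,0,0,0,0,0,0,0,0,0,0,0,0.0375,0.0875,0.1375,0.1625,0.175,0.175],"yaw": [0.0032,0.008,0.0159,0.0286,0.0414,0.0541,0.0668,0.0796,0.0907,0.0987,0.1019,0.1031,0.1031,0.1031,0.1031,0.1031,0.1031,0.1031,0.1031,0.1031],"finger_gap": [0.5,0.5,0.5,0.5,0.5,0.5,0.5,0.5,0.5,0.5,0.5,0.5,0.5,0.5,0.5,0.5,0.5,0.5,0.5,0.5]})

```text
t: 7.65
tcp_pos: [0.5233, -0.1738, 0.1143]
tool_rot: [0.817, 0.577, -0.001, -0.001]
force: [0.2, -0.1, -3.1]
finger_gap: 0.65
gripper_force: 54.5
```

```bash
python3 - <<'E'
from h import *
d=snap("wrist"); save(d,"w4"); s=manip.sense(); R=Ro.from_quat(s["tool_rot"]).as_matrix()
print(s["tcp_pos"],np.degrees(np.arctan2(R[1,0],R[0,0])),s["force"],s["finger_gap"])
d=snap("side"); save(d,"s4")
E
```

```text
[ 0.52413464 -0.17443911  0.11548523] 70.47269336810629 [ 0.57342274 -0.25290258 -2.7242719 ] 0.6442791607929795
```

View pics/w4.png

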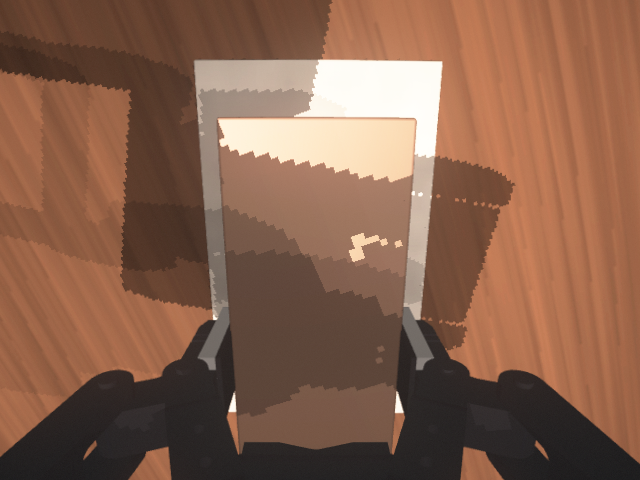

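The tile sits over the board, parallel and centred: side margins are 23 px on the left and 25 px on the right. I lower it now.

To row units: 0.04 m / 0.8 = 0.05, 0.038 m / 0.8 = 0.0475.

Call:
send_path(increments={"x": [0,0,0,0,0,0,0,0,0,0],"y": [0,0,0,0,0,0,0,0,0,0],"z": [0.0125,0.0275,0.0388,0.0438,0.0463,0.0475,0.0488,0.05,0.05,0.05],"yaw": [0,0,0,0,0,0,0,0,0,0],"finger_gap": [0.5,0.5,0.5,0.5,0.5,0.5,0.5,0.5,0.5,0.5]})

```text
t: 8.75
tcp_pos: [0.5239, -0.1752, 0.0755]
tool_rot: [0.817, 0.576, 0.0, 0.0]
force: [0.1, 0.5, -3.9]
finger_gap: 0.648
gripper_force: 54.6
```

To row units: 0.0015 m / 0.8 = 0.0019, 0.001 m / 0.8 = 0.0013.

Call:
send_path(increments={"x": [0,0,0,0,0],"y": [0,0,0,0,0],"z": [0.0006,0.0013,0.0019,0.0019,0.0019],"yaw": [0,0,0,0,0],"finger_gap": [0.5,0.5,0.5,0.5,0.5]})

```text
t: 9.25
tcp_pos: [0.5239, -0.1751, 0.0741]
tool_rot: [0.817, 0.576, 0.0, 0.0]
force: [-1.0, 0.2, -0.4]
finger_gap: 0.646
gripper_force: 54.9
```

Call:
send_path(increments={"x": [0,0,0,0],"y": [0,0,0,0],"z": [0.0006,0.0006,0.0013,0.0013],"yaw": [0,0,0,0],"finger_gap": [0.5,0.5,0.5,0.5]})

```text
t: 9.65
tcp_pos: [0.5238, -0.1752, 0.074]
tool_rot: [0.817, 0.576, 0.0, 0.0]
force: [-2.5, 1.0, 8.9]
finger_gap: 0.647
gripper_force: 56.0
```

To row units: -0.21 m / 0.8 = -0.2625, -0.19 m / 0.8 = -0.2375.

Call:
send_path(increments={"x": [0,0,0,0,0,0,0,0,0,0,0,0,0,0,0,0,0],"y": [0,0,0,0,0,0,0,0,0,0,0,0,0,0,0,0,0],"z": [-0.0008,-0.0008,-0.0008,-0.0008,-0.0008,-0.0008,-0.0008,-0.0008,-0.0125,-0.0375,-0.075,-0.125,-0.1875,-0.2375,-0.2625,-0.2625,-0.2625],"yaw": [0,0,0,0,0,0,0,0,0,0,0,0,0,0,0,0,0],"finger_gap": [0.5,0.5,0.7,0.8,0.9,1,1,1,1,1,1,1,1,1,1,1,1]})

```text
t: 11.35
tcp_pos: [0.5234, -0.1749, 0.2832]
tool_rot: [0.817, 0.576, 0.0, 0.0]
force: [-0.1, 0.2, -0.7]
finger_gap: 1.002
gripper_force: 0.0
```

```bash
python3 - <<'E'
from h import *
d=snap("wrist"); P=cloud(d); save(d,"w5"); s=manip.sense(); R=Ro.from_quat(s["tool_rot"]).as_matrix()
print(s["tcp_pos"],np.degrees(np.arctan2(R[1,0],R[0,0])),s["force"])
X=P.reshape(-1,3); m=(abs(X[:,2]-.078)<.006)&(np.hypot(X[:,0]-.52,X[:,1]+.175)<.13); rect(X[m],"tile"); print(np.median(X[m,2]))
# lid: residual on-deck features from the side and scene view
for n in("scene","side"):
    d=snap(n); save(d,n+"5"); P=cloud(d); X=P.reshape(-1,3); r=np.hypot(X[:,0]-.4938,X[:,1]-.1954)
    m=(X[:,2]>.112)&(r<.04)&(X[:,2]<.13); rect(X[m],n+" bar"); print(np.median(X[m,2]))
E
```

```text
[ 0.52296387 -0.17467169  0.28203843] 70.40350914863421 [-1.2815346  -0.00499953 -0.99127886]
tile 12447 c [ 523.6 -176. ] size [155.1  56.2] ang 70.18
0.0780978457906743
scene bar 140 c [494.2 194.9] size [46.7 16.2] ang 25.17
0.11837716466756598
side bar 118 c [495.3 193.3] size [45.7 18. ] ang 23.57
0.11893909452985152
```

The tile stands at (523.6, -176.0) at 70.2° on the board, whose centre is (522.6, -176.7) at 70.1°. Next I move over the lid.

To row units: 0.339 m / 0.8 = 0.4238, 0.28 m / 0.8 = 0.35, -0.15 rad / 6.2832 = -0.0239.

Call:
send_path(increments={"x": [0.025,0.0563,0.0875,0.125,0.1625,0.2,0.2375,0.275,0.3125,0.35,0.375,0.3938,0.4063,0.4163,0.4238,0.4238,0.4238,0.4238],"y": [-0.0113,-0.025,-0.0388,-0.0563,-0.0725,-0.09,-0.1063,-0.1225,-0.14,-0.1563,-0.1675,-0.1763,-0.1813,-0.1863,-0.1896,-0.1896,-0.1896,-0.1896],"z": [0,0,0,0,0,0,0,0,0,0,0,0,0,0,0,0,0,0],"yaw": [-0.0239,-0.0477,-0.0716,-0.0955,-0.1194,-0.1432,-0.1671,-0.191,-0.2149,-0.2387,-0.2626,-0.2865,-0.3104,-0.3342,-0.3581,-0.3716,-0.3716,-0.3716],"finger_gap": [1,1,1,1,1,1,1,1,1,1,1,1,1,1,1,1,1,1]})

```text
t: 13.3
tcp_pos: [0.4941, 0.195, 0.2817]
tool_rot: [-0.209, 0.978, 0.0, -0.001]
force: [-0.3, -0.1, -0.3]
finger_gap: 1.001
gripper_force: 0.0
```

```bash
python3 - <<'E'
from h import *
d=snap("wrist"); P=cloud(d); save(d,"w6"); s=manip.sense(); R=Ro.from_quat(s["tool_rot"]).as_matrix()
print(s["tcp_pos"],np.degrees(np.arctan2(R[1,0],R[0,0])),s["q"])
X=P.reshape(-1,3); r=np.hypot(X[:,0]-.4938,X[:,1]-.1954)
m=(X[:,2]>.114)&(X[:,2]<.126)&(r<.04); rect(X[m],"bar"); print(np.median(X[m,2]),X[m,:2].mean(0))
m=(X[:,2]>.065)&(X[:,2]<.074);rect(X[m],"deck")
E
```

```text
[0.49427943 0.19491084 0.28196163] -155.90917105890398 [ 1.65157108e-01  3.67155482e-01  1.63153127e+00 -1.81891345e-05
  1.14476545e+00 -1.82609556e+00]
bar 1179 c [493.8 195.6] size [46.2 13.9] ang 23.75
0.1196216498050916 [0.49269207 0.19482855]
deck 30417 c [493.4 195.2] size [158.7 209.9] ang 21.9
```

View pics/w6.png

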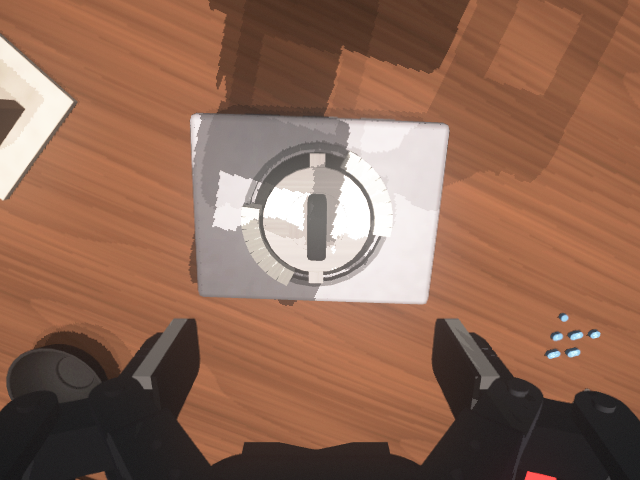

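The wrist picture shows the clear lid: bar at (317,228), lugs at (317,160) and (316,273). The bar is at 23.75° and the drum at 21.95°, so lid_turn is about -0.03. Descend and grip.

To row units: 0.164 m / 0.8 = 0.205, 0.03 m / 0.8 = 0.0375, 0.006 rad / 6.2832 = 0.001.

Call:
send_path(increments={"x": [0,0.0004,0.0004,0.0004,0.0004,0.0004,0.0004,0.0004,0.0004,0.0004,0.0004,0.0004,0.0004,0.0004,0.0004,0.0004,0.0004],"y": [0.0005,0.001,0.001,0.001,0.001,0.001,0.001,0.001,0.001,0.001,0.001,0.001,0.001,0.001,0.001,0.001,0.001],"z": [0.0375,0.0875,0.1375,0.175,0.195,0.2025,0.205,0.205,0.205,0.205,0.205,0.205,0.205,0.205,0.205,0.205,0.205],"yaw": [0.001,0.001,0.001,0.001,0.001,0.001,0.001,0.001,0.001,0.001,0.001,0.001,0.001,0.001,0.001,0.001,0.001],"finger_gap": [1,1,1,1,1,1,1,0.7,0.4,0.2,0.1,0,0,0,0,0,0]}, grip_force=60)

```text
t: 15.05
tcp_pos: [0.4942, 0.1958, 0.119]
tool_rot: [-0.207, 0.978, 0.0, 0.0]
force: [-0.0, -0.4, 3.4]
finger_gap: 0.149
gripper_force: 61.0
```

```bash
python3 -c "
from h import *
s=manip.sense();print(s['tcp_pos'],s['force'],s['ft_torque'])"
```

```text
[0.49424735 0.19578754 0.11896323] [-0.00833983 -0.38436031  3.44440935] [ 0.05558825 -0.02674595  0.05546731]
```

To row units: 0.0095 m / 0.8 = 0.0119, 0.008 m / 0.8 = 0.01.

Call:
send_path(increments={"x": [0,0,0,0,0,0],"y": [0,0,0,0,0,0],"z": [0.0025,0.0063,0.01,0.0119,0.0119,0.0119],"yaw": [0,0,0,0,0,0],"finger_gap": [0,0,0,0,0,0]})

```text
t: 15.65
tcp_pos: [0.4943, 0.1958, 0.1097]
tool_rot: [-0.207, 0.978, 0.0, 0.0]
force: [-1.6, 0.7, 7.3]
finger_gap: 0.152
gripper_force: 61.8
```

```bash
python3 -c "
from h import *
s=manip.sense();print(s['tcp_pos'],s['force'],s['ft_torque'])"
```

```text
[0.49425352 0.19577548 0.10973475] [-1.58490472  0.72715482  7.29090965] [0.11294004 0.15187838 0.00686625]
```

To row units: 0.001 m / 0.8 = 0.0013, 0.6 rad / 6.2832 = 0.0955.

Call:
send_path(increments={"x": [0,0,0,0,0,0,0,0,0],"y": [0,0,0,0,0,0,0,0,0],"z": [0.0013,0.0013,0.0013,0.0013,0.0013,0.0013,0.0013,0.0013,0.0013],"yaw": [0,0.008,0.0191,0.0318,0.0477,0.0637,0.0796,0.0955,0.0955],"finger_gap": [0,0,0,0,0,0,0,0,0]})

```text
t: 16.55
tcp_pos: [0.4943, 0.1956, 0.1089]
tool_rot: [0.093, 0.996, 0.0, 0.0]
force: [-0.7, 0.1, 9.5]
finger_gap: 0.148
gripper_force: 62.0
```

```bash
python3 -c "
from h import *
s=manip.sense();print(s['tcp_pos'],s['force'],s['ft_torque'])
d=snap('wrist');save(d,'w7')"
```

```text
[0.49429009 0.19564977 0.1089035 ] [-0.71464573  0.07969091  9.46086571] [-0.01760746  0.15048376  0.03101395]
```

To row units: 0.78 rad / 6.2832 = 0.1241.

Call:
send_path(increments={"x": [0,0,0,0,0,0,0,0,0,0,0],"y": [0,0,0,0,0,0,0,0,0,0,0],"z": [0,0,0,0,0,0,0,0,0,0,0],"yaw": [0.0159,0.0318,0.0477,0.0637,0.0796,0.0955,0.1082,0.1178,0.1241,0.1241,0.1241],"finger_gap": [0,0,0,0,0,0,0,0,0,0,0]})

```text
t: 17.7
tcp_pos: [0.4942, 0.1955, 0.1089]
tool_rot: [0.463, 0.886, -0.0, 0.0]
force: [-0.7, -1.9, 8.8]
finger_gap: 0.148
gripper_force: 62.0
```

```bash
python3 -c "
from h import *
s=manip.sense();R=Ro.from_quat(s['tool_rot']).as_matrix();print(s['tcp_pos'],np.degrees(np.arctan2(R[1,0],R[0,0])),s['force'],s['ft_torque'],s['q'][5])
d=snap('wrist');save(d,'w8')"
```

```text
[0.49417724 0.19550528 0.10886603] 124.78145267547482 [-0.65464331 -1.8718544   8.81304558] [-0.0916983   0.21328296 -0.00144351] -0.4401230307933974
```

View pics/w8.png

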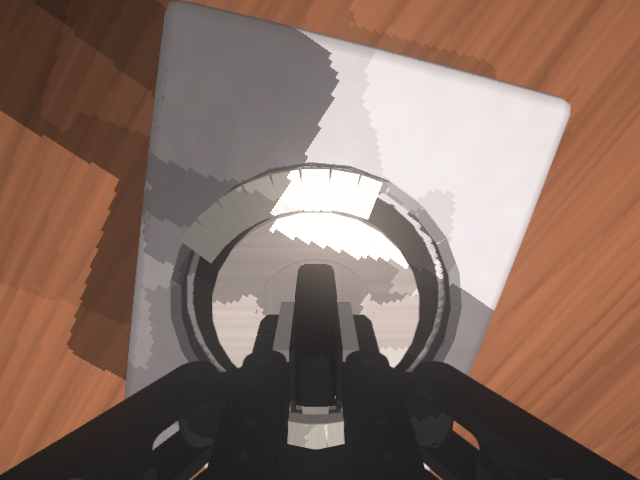

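The bar at (316,290) lines up with the jaws and the lug is under the claw. The lid turn from the tool's yaw is 1.35. I ease it up, let go and check.

To row units: -0.17 m / 0.8 = -0.2125, -0.004 m / 0.8 = -0.005.

Call:
send_path(increments={"x": [0,0,0,0,0,0,0,0,0,0,0,0,0,0,0,0,0,0,0],"y": [0,0,0,0,0,0,0,0,0,0,0,0,0,0,0,0,0,0,0],"z": [-0.0025,-0.005,-0.0063,-0.0063,-0.0063,-0.0063,-0.0063,-0.0063,-0.0063,-0.0063,-0.0063,-0.025,-0.0625,-0.1125,-0.1625,-0.2,-0.2125,-0.2125,-0.2125],"yaw": [0,0,0,0,0,0,0,0,0,0,0,0,0,0,0,0,0,0,0],"finger_gap": [0,0,0,0,0.1,0.25,0.4,0.7,1,1,1,1,1,1,1,1,1,1,1]})

```text
t: 19.65
tcp_pos: [0.493, 0.1955, 0.277]
tool_rot: [0.463, 0.886, -0.001, -0.001]
force: [-0.4, -0.5, -0.7]
finger_gap: 0.998
gripper_force: 0.0
```

```bash
python3 - <<'E'
from h import *
d=snap("wrist"); P=cloud(d); save(d,"w9"); s=manip.sense()
X=P.reshape(-1,3); r=np.hypot(X[:,0]-.4938,X[:,1]-.1954); print(s["tcp_pos"],s["force"])
m=(X[:,2]>.106)&(X[:,2]<.126)&(r<.04); rect(X[m],"bar"); print("bar z",np.median(X[m,2]))
m=(X[:,2]>.065)&(X[:,2]<.074);rect(X[m],"deck")
d=snap("scene"); save(d,"scene9"); P=cloud(d); X=P.reshape(-1,3); m=(abs(X[:,2]-.078)<.006)&(np.hypot(X[:,0]-.52,X[:,1]+.175)<.13); rect(X[m],"tile")
E
```

```text
[0.49280669 0.1954587  0.27644564] [-0.0306132  -0.27815599 -0.90933419]
bar 1197 c [493.8 196. ] size [13.8 45.5] ang 34.56
bar z 0.11574747163664922
deck 31992 c [493.8 195.9] size [160.  209.1] ang 21.93
tile 1537 c [ 523.3 -176.7] size [156.8  60.5] ang 70.33
```

View pics/scene9.png

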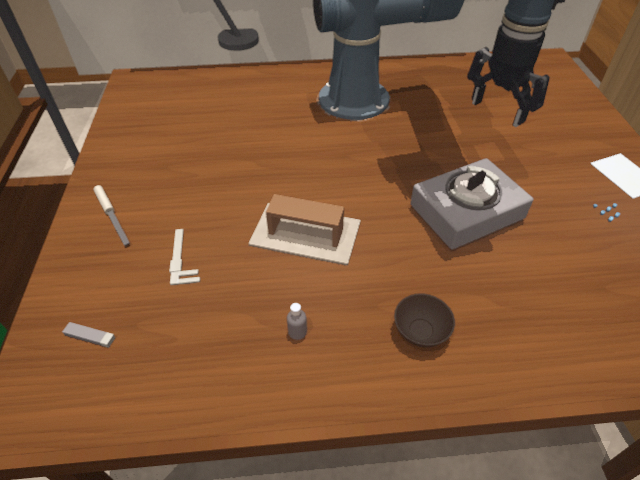

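The tile stands centred on the board at (305,220). The lid bar at (477,180) is turned, with a lid turn of 1.35 and a top 4 mm lower than before, so it is in its notches. The bowl, bottle and caliper are at the same pixels as at the start.

```bash
python3 -c "
from station import manip, cam
print(manip.sign_off())"
```

```text
the job is handed in; nothing more can be done
None
```

The job is handed in: the tile stands upright within about 1 mm of the middle of the heat board and lined up with it, the drum lid is locked in its notches (turn about 1.35 rad, pressed about 4 mm), and the bowl, bottle and caliper look unmoved, all in about 20 s of robot time.

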